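# Close the jaw of the holding board on a strip and tighten its wing nut

### The arm

A 6-joint arm with a two-finger parallel gripper is mounted at the origin on a cart in front of the work surface, level with it; the furniture and walls round the work are solid. World frame = base frame: x ahead of the robot, y to its left, z up, the work surface at z = 0. Lengths are in m, angles in rad, forces in N, time in s.
With the tool pointing down it reaches from about 0.3 to 0.875 m from the base axis. Payload 6.4 kg.
Tool frame: the origin (TCP) lies on the centre line of the jaws, within the pads' length; the fingertips stand 11 mm ahead of it and the grasp point (between the pads) lies 8 mm behind it; x points along the fingers, y is the direction in which the jaws open and shut, and the axes are right-handed (so a half turn about x gives the same grasp; the last joint's range is limited). The gripper opens to 85 mm and grips with 20 to 120 N. Pads are 22 mm wide; open, the fingers measure 114 mm over their backs; the gripper's body (76 mm by 85 mm) begins 54 mm behind the grasp point. The pads swing forward as they close: fully open they stand 13 mm farther back than shut.
Start: joints at [1.082, 0.181, 1.607, -0, 1.354, -0.206], TCP at [0.16, 0.552, 0.242] pointing down, gripper open.
Joint ranges: [-2.99, 2.99], [-0.89, 2.07], [0.3, 2.58], [-1.14, 4.28], [0, 2.63], [-3.12, 3.12]. Speed limits (rad/s): [2.57, 2.57, 3.01, 3.14, 3.14, 3.14].

### API

Orientations are given as a unit quaternion [w, x, y, z].
In Python, from bench import ctrl, camera, hand_in gives the robot as it stands. The module is installed in compiled form; this text tells all that it offers.
- The arm moves only by the tool drive_tool, never from a script. Its argument "increments" is a list of rows, each a list of 7 numbers: the shift along the tool's x, y, z in m, then the turn, a rotation vector about the tool's x, y, z in degrees, then the gripper's target within -1 to 1 (fully open at 1, half-way at 0, shut at -1). In form: [[dx, dy, dz, rx, ry, rz, claw], ...]. A call has 1 to 10 rows; each row shifts and turns the commanded pose from where the row before left it, along the tool's axes as they then stand; what a row does not reach is not made up. A row lasts 1/8 s, in which the tool goes at most 62.5 mm and 10.7 degrees, less where a joint would pass 70% of its speed; a pose out of reach is approached as far as the arm can. A call is refused whole if a number of a shift passes 0.0625 or a number of a turn 10.7, either way. A call with a gripper value outside its range is refused whole. The fingers move at their own pace and stop on an object; the grip force is fixed at half the most. Time passes only in rows, so rows that do not move let the fingers close. It gives the time, the measured TCP pose, the force and the opening at its end, in the units of the state.
- ctrl.get_obs(): the state, without advancing time (a new reading comes with each control period).
- camera(name): name is "scene" or "top"; returns a dict with "img" (400x640x3 uint8, red, green, blue), "depth" (400x640 float32, m along the optical axis (not along the pixel's ray), 0 where there is no reading), "fx", "fy", "cx", "cy" (pixels), "world_from_camera" (4x4, takes a point from camera to world coordinates). Camera axes: x right, y down, z forward; pixel columns grow to the right and rows downward; lengths in m; the calibration is good to about 2 mm. A picture is of the moment at which its call begins.
- hand_in(): hands the job in, once; it reports no verdict.
The state is a dict: "time_s": time; "q": joint angles; "dq": joint speeds; "joint_efforts": joint torques, N m; "eef_pos": TCP position; "eef_rot": TCP orientation; "wrist_force": force on the tool from outside, world axes, zero at the start; "torque": the same for the moment, N m; "opening": opening from 0.0 (shut) to 1.0 (fully open).
Only numpy, scipy, OpenCV 4.12 (cv2) and the standard library are available. Lean on these libraries where they do the work, as an engineer would, in place of code of your own. Each camera call takes 0.05 s, during which the arm holds its last target.

### The job

Push the sliding jaw of the holding board along its rails until it has shoved the loose wooden strip right up against the fixed cheek, so that the strip sits with no gap between cheek and jaw. Then tighten the wing nut on top of the jaw, turning it clockwise with repeated fingertip strokes on its wings, pushing gently and never pinching a wing, until it comes to its stop and turns no further; the jaw must stay closed on the strip. Leave the strip lying flat on the board and the things round it where they are.

Things in the scene. Friction and masses are not known exactly. Their poses are not given: they have to be found in the camera images.
- board: Holding board, fixed to the bench: plywood base 110 (x) x 260 (y) x 15 mm thick; origin at the centre of its underside. Two low rails (top 23 mm above the bench, 50 mm apart inside) run along its y axis from the cheek to the +y end. A fixed cheek, 22 mm thick, 110 mm wide, top 45 mm above the bench, stands across the -y end; its inner face is at y = -108 mm. The sliding jaw rides on the +y half.
- jaw (a joint): Travel in m of the sliding jaw, a pale wooden block 98 (x) x 80 (y) x 28 mm with its top 43 mm above the bench and its upper part (from 24 mm above the bench) overlapping the rails. 0 = fully open (jaw centre at y = +67 mm of the board), growing as the jaw slides to the board's -y, toward cheek and strip; at 0.045 it holds the strip against the cheek. It slides with about 10 N of friction and stays where it is left.
- jaw_back (a point): Middle of the jaw's outer (+y) end face, 33 mm above the bench: the place to push toward the board's -y.
- jaw_front (a point): Middle of the jaw's inner (-y) face, 33 mm above the bench; it meets the strip.
- strip: Loose flat wooden strip 45 (x) x 90 (y) x 13 mm, origin at the centre of its underside, lying on the board between the rails with its long side along the board's y. When it touches the cheek its origin is at y = -63 mm of the board; it starts 4 to 14 mm short of that.
- wing_nut (a joint): Turn in rad of the steel wing nut on top of the jaw, at the jaw's centre. Grows clockwise seen from above; 4.71 = tight, a firm stop; it starts loose, between 0 and 1.2. At 0 the wings point along the board's x axis, at 4.71 along its y axis. It needs about 0.02 N m, does not spin on, and sinks 4 mm a turn. Its wings are smooth plated steel (friction about 0.25).
- nut_top (a point): On the axis of the wing nut, level with the tops of its wings (76 mm above the bench when loose, 73 mm when tight). Two upright wings, 7 mm thick, reach 34 mm from the axis each way and stand from 22 mm below this point up to it (nearer than 13 mm to the axis only up to 8 mm below it); the hub between them, 13 mm in radius, ends 13.5 mm below this point, so a fingertip that goes 9 to 10 mm below the wing tops passes over the hub.
- wing_push_faces: The two faces of the wings to push for tightening (on each wing, the counterclockwise side seen from above). Origin on the nut's axis at its underside, 28 mm below the wing tops; x axis along the wings (both wings, +x and -x), z up.
- wing_back_faces: The other two faces of the wings, which move ahead. Same origin and axes. Touching a push face and a back face together counts as pinching.
- pencil_flat: Bystander: flat carpenter pencil 168 x 12 x 10 mm lying just behind the board, along it.
- hinge_b: Bystander: steel butt hinge 61 x 63 x 6 mm lying flat farther behind the board.
- offcut_6: Bystander: small wood offcut 30 x 60 x 30 mm just past the cheek end of the board.
- masking_roll: Bystander: roll of masking tape 96 mm across, 24 mm high, to the right.
- sanding_block: Bystander: cork sanding block 63 x 113 x 34 mm farther back.
Mind the look-alikes: they are no part of the job. Leave any purple look-alike of the strip alone.

How it is judged:
On the way, in this order (a step that is already met when the one before it is completed fails the run):
1. the jaw has pushed the strip against the cheek (value of joint jaw above 0.042 m and y of strip in the frame of board below -0.0605 m and z of strip in the frame of board below 0.019 m and angle between strip's own z axis and vertical below 0.08 rad), for 0.2 s.
2. the wing nut is tight (all of step 1 and value of joint wing_nut above 4.45 rad), for 0.2 s.
At the end, for the whole second after the job is handed in: The jaw is closed to within 3 mm and the strip lies flat within 2.5 mm of the cheek, at rest; the wing nut is turned to within 0.26 rad (15 degrees) of its stop; first the jaw, then the nut (all of step 2 and linear speed of strip below 0.02 m/s); the robot touches nothing.
It fails at once if a wing is pinched (push face and back face pressed together) (contact force between the fingers and wing_push_faces above 3 N and contact force between the fingers and wing_back_faces above 3 N).
It fails at once if the wing nut is forced with more than 40 N (contact force between the fingers and wing_nut above 40 N).
It fails at once if the strip is lifted or tipped (z of strip in the frame of board above 0.027 m or angle between strip's own z axis and vertical above 0.3 rad).
It fails at once if a bystander is moved more than 20 mm (distance of any of pencil_flat, hinge_b, offcut_6, masking_roll, sanding_block from where it was at the start of the episode above 0.02 m).
It also fails if it takes over 72 s, if anything falls off the work surface, if the arm or the gripper's body presses on something with over 40 N, if the wrist force passes 120 N, or if a joint passes its speed limit or range.

## Working session

There is one attempt and no reset: what is moved stays moved. The work goes in short steps, Python scripts to look and compute and a tool call to move; the robot and the scene stay as the last step left them, time stands still between calls to the robot, and variables do not carry over. Pictures are saved under pics/ and viewed, and the job is handed in when it is done.

Besides the shell and the picture viewer there is one more tool, called after ">>>" as name(argument=value, ...) on one line, values as JSON. drive_tool: Moves the arm, as the interface text tells. Its arguments: {"type":"object","properties":{"increments":{"type":"array","items":{"type":"array","items":{"type":"number"}}}},"required":["increments"]}

```bash
mkdir -p pics; cat > h.py <<'E'
import numpy as np, cv2
from bench import ctrl, camera, hand_in
def snap(name,fn):
    c=camera(name); cv2.imwrite('pics/'+fn,c['img'][:,:,::-1]); np.savez('pics/'+fn[:-4]+'.npz',**c); return c
def pts(c):
    d=c['depth']; v,u=np.mgrid[0:400,0:640]
    P=np.stack([(u-c['cx'])/c['fx']*d,(v-c['cy'])/c['fy']*d,d],-1)
    T=c['world_from_camera']; return P@T[:3,:3].T+T[:3,3]
def ray(c,u,v,z):
    T=c['world_from_camera']; r=T[:3,:3]@np.array([(u-c['cx'])/c['fx'],(v-c['cy'])/c['fy'],1]); o=T[:3,3]
    return o+r*(z-o[2])/r[2]
E
python3 - <<'E'
from h import *
for n in('scene','top'):
    c=snap(n,n+'0.png'); print(n,c['fx'],c['world_from_camera'].round(3).tolist())
print(ctrl.get_obs())
E
```

```text
scene 485.8752080784394 [[0.68, -0.306, 0.667, -0.159], [-0.733, -0.309, 0.606, -0.643], [0.021, -0.901, -0.434, 0.557], [0.0, 0.0, 0.0, 1.0]]
top 499.54899339060876 [[0.01, -0.984, 0.176, 0.353], [-1.0, -0.01, 0.001, 0.043], [0.0, -0.176, -0.984, 1.269], [0.0, 0.0, 0.0, 1.0]]
{'time_s': 0.1, 'q': array([ 1.08172415e+00,  1.81480531e-01,  1.60792693e+00, -9.46648927e-06,
        1.35375772e+00, -2.06263856e-01]), 'dq': array([-1.22107221e-05, -3.55804164e-03, -3.29058339e-03,  8.13293921e-04,
       -1.07508793e-03,  5.34983854e-04]), 'joint_efforts': array([-2.17869674e-04, -4.45876658e+01, -3.52242172e+01, -2.19743761e-04,
        4.23351856e-03, -3.20490983e-05]), 'eef_pos': array([0.16019267, 0.5517378 , 0.24145731]), 'eef_rot': array([ 0.69986274,  0.09913039,  0.70023544, -0.10017804]), 'wrist_force': array([ 0.66060789, -0.00504436, -0.65216085]), 'torque': array([-0.0075112 ,  0.02900508, -0.01455   ]), 'opening': 0.9998724063485148}
```

View pics/scene0.png

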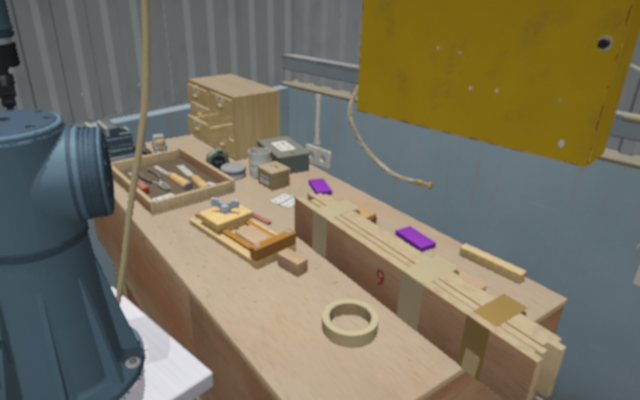

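View pics/top0.png

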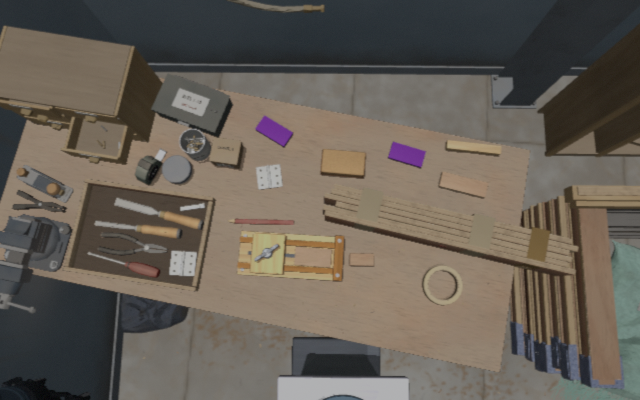

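```bash
python3 - <<'E'
from h import *
c=dict(np.load('pics/top0.npz')); im=c['img'][220:290,220:390,::-1]
cv2.imwrite('pics/crop0.png',cv2.resize(im,None,fx=4.7,fy=4.7,interpolation=cv2.INTER_CUBIC))
P=pts(c)
for (u,v) in [(265,252),(290,253),(315,256),(338,258),(300,240),(291,275),(270,210),(270,300)]: print(u,v,P[v,u].round(4),c['depth'][v,u])
# board mask: z>0.008
m=((P[:,:,2]>0.006)&(P[:,:,2]<.09)).astype(np.uint8); m[:, :225]=0; m[:,348:]=0; m[:225]=0;m[290:]=0
n,l,s,_=cv2.connectedComponentsWithStats(m); k=1+np.argmax(s[1:,4]); print(s[k])
for lo,hi in((.010,.019),(.019,.03),(.035,.05),(.05,.09)):
    q=P[(l==k)&(P[:,:,2]>lo)&(P[:,:,2]<hi)]
    r=cv2.minAreaRect((q[:,:2]*1000).astype(np.float32)); print(lo,hi,len(q),r,np.median(q,0).round(4))
q=P[(l==k)]
print(cv2.minAreaRect((q[:,:2]*1000).astype(np.float32)))
E
```

```text
265 252 [0.4458 0.1913 0.0607] 1.2063098
290 253 [0.4474 0.1342 0.0154] 1.2510301
315 256 [0.4396 0.0712 0.0293] 1.2359222
338 258 [0.4344 0.0146 0.0425] 1.2219623
300 240 [0.4807 0.11   0.0115] 1.2606846
291 275 [0.393  0.1306 0.0127] 1.2441893
270 210 [5.585e-01 1.893e-01 2.000e-04] 1.2856531
270 300 [ 0.3311  0.1829 -0.0037] 1.2494946
[ 238  231  107   50 4589]
0.01 0.019 1421 ((442.3665771484375, 143.3888702392578), (238.53431701660156, 110.08406066894531), 86.96785736083984) [0.4401 0.1306 0.0149]
0.019 0.03 1297 ((441.1233825683594, 142.77032470703125), (237.99197387695312, 105.87969970703125), 87.49248504638672) [0.4376 0.0882 0.0244]
0.035 0.05 1553 ((440.65264892578125, 114.77391052246094), (224.96104431152344, 108.83528137207031), 86.79480743408203) [0.4404 0.1706 0.0431]
0.05 0.09 163 ((436.2706604003906, 108.01443481445312), (209.34080505371094, 74.71188354492188), 86.44171142578125) [0.4436 0.1842 0.0653]
((441.760498046875, 131.53366088867188), (262.2721252441406, 110.11321258544922), 86.9457015991211)
```

View pics/crop0.png

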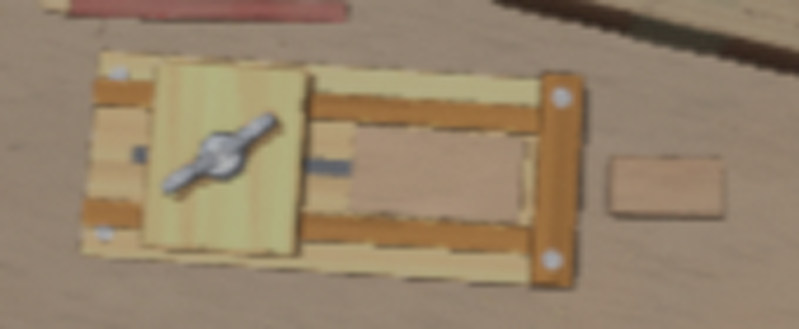

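```bash
cat >> h.py <<'E'
from scipy.spatial.transform import Rotation as Rn
def Rt(q): return Rn.from_quat([q[1],q[2],q[3],q[0]]).as_matrix()
YAW=np.radians(-3.05); BC=np.array([.4418,.1315])
def b2w(x,y): 
    c,s=np.cos(YAW),np.sin(YAW); return BC+np.array([c*x-s*y,s*x+c*y])
def w2b(p):
    c,s=np.cos(YAW),np.sin(YAW); d=np.asarray(p)[...,:2]-BC; return np.stack([c*d[...,0]+s*d[...,1],-s*d[...,0]+c*d[...,1]],-1)
def st():
    o=ctrl.get_obs(); R=Rt(o['eef_rot']); print('t',o['time_s'],'pos',o['eef_pos'].round(4),'b',(w2b(o['eef_pos'])*1000).round(1),'q',o['q'].round(3),'F',o['wrist_force'].round(1),'T',o['torque'].round(2),'op',round(o['opening'],3)); print('yaw of tool y in board deg',np.degrees(np.arctan2(R[1,1],R[0,1])-YAW).round(2),'axes(x,y,z cols)\n',R.round(3)); return o,R
def goto(p,yawy=None):
    "print the shift in tool axes needed to reach p (world)"
    o,R=st(); d=np.asarray(p)-o['eef_pos']; print('world d',d.round(4),'tool d',(R.T@d).round(4))
E
python3 - <<'E'
from h import *
c=dict(np.load('pics/top0.npz'));P=pts(c)
# jaw top by depth, in board frame
B=w2b(P); z=P[:,:,2]
sub=np.zeros(z.shape,bool); sub[225:290,225:350]=1
m=sub&(z>.036)&(z<.047)&(B[:,:,1]>-.08)
q=B[m]*1000; print('jaw',q.min(0),q.max(0),np.percentile(q,[2,98],axis=0),'n',m.sum(), 'z',np.median(z[m]))
m=sub&(z>.036)&(z<.047)&(B[:,:,1]<-.08)
q=B[m]*1000; print('cheek',q.min(0),q.max(0),'z',np.median(z[m]),z[m].max())
m=sub&(z>.055)&(B[:,:,1]>0); q=B[m]*1000
print('nut',q.min(0),q.max(0),q.mean(0),z[m].max()); print(cv2.minAreaRect(q.astype(np.float32)))
m=sub&(z>.064)&(B[:,:,1]>0); q=B[m]*1000; w,v=np.linalg.eigh(np.cov(q.T)); print('wing axis',q.mean(0),v[:,1],np.degrees(np.arctan2(v[1,1],v[0,1])))
print('pencil',)
goto([*b2w(0,.15),.2])
c2=dict(np.load('pics/scene0.npz')); cv2.imwrite('pics/crop1.png',cv2.resize(c2['img'][180:290,170:330,::-1],None,fx=4.7,fy=4.7,interpolation=cv2.INTER_CUBIC))
E
```

```text
jaw [-49.11651317  15.312327  ] [49.4490981  95.83502327] [[-47.53893589  16.68790573]
 [ 47.03687867  93.98584602]] n 1106 z 0.04251205185425
cheek [ -54.92779292 -129.25080624] [  53.87180183 -107.3586353 ] z 0.04430816624515632 0.04694033319229862
nut [-22.40455686  28.30507234] [21.90075007 81.02988221] [-0.48933499 54.45861591] 0.07894386942994114
((-0.522613525390625, 54.066680908203125), (22.429244995117188, 65.26048278808594), 50.69641876220703)
wing axis [-0.71511904 55.15044045] [-0.61245607  0.79050463] 127.76730530068414
pencil
t 0.1 pos [0.1602 0.5517 0.2415] b [-303.6  404.7] q [ 1.082  0.181  1.608 -0.     1.354 -0.206] F [ 0.7 -0.  -0.7] T [-0.01  0.03 -0.01] op 1.0
yaw of tool y in board deg 76.85 axes(x,y,z cols)
 [[-0.001  0.279  0.96 ]
 [-0.001  0.96  -0.279]
 [-1.    -0.002 -0.   ]]
world d [ 0.2896 -0.2705 -0.0415] tool d [ 0.0416 -0.1788  0.3536]
```

View pics/crop1.png

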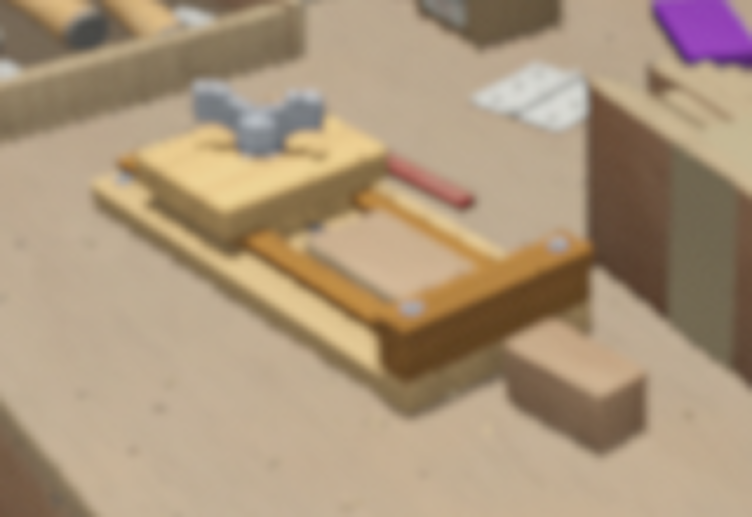

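>>> drive_tool(increments=[[0,-0.022,0.044,0,0,0,-1],[0,-0.022,0.044,0,0,0,-1],[0,-0.022,0.044,0,0,0,-1],[0,-0.022,0.044,0,0,0,-1],[0,-0.022,0.044,0,0,0,-1],[0,-0.022,0.044,0,0,0,-1],[0,-0.022,0.044,0,0,0,-1],[0,-0.022,0.044,0,0,0,-1],[0,0,0,-6.6,0,0,-1],[0,0,0,-6.6,0,0,-1]])

```text
time_s: 1.35
eef_pos: [0.4496, 0.284, 0.2417]
eef_rot: [0.706, 0.018, 0.707, -0.018]
wrist_force: [0.1, 0.4, 0.1]
opening: -0.0
```

```bash
python3 - <<'E'
from h import *
goto([*b2w(0,.135),.2])
c=dict(np.load('pics/top0.npz'));P=pts(c)
m=(P[:,:,1]>.29)&(P[:,:,1]<.37)&(P[:,:,0]>.35)&(P[:,:,0]<.6); print(P[m][:,2].max()); 
m&=P[:,:,2]>.02; print(P[m][:,1].min())
E
```

```text
t 1.35 pos [0.4496 0.284  0.2417] b [ -0.3 152.7] q [ 0.34   0.086  1.715  0.     1.342 -1.18 ] F [0.1 0.4 0.1] T [ 0.04 -0.01  0.01] op -0.0
yaw of tool y in board deg 90.16 axes(x,y,z cols)
 [[-0.001  0.05   0.999]
 [-0.     0.999 -0.05 ]
 [-1.    -0.    -0.001]]
world d [-0.0006 -0.0177 -0.0417] tool d [ 0.0417 -0.0177  0.0003]
0.043365461294179175
0.32821184088612537
```

>>> drive_tool(increments=[[0.04,-0.006,0,0,0,0,-1],[0.04,-0.006,0,0,0,0,-1],[0.04,-0.005,0,0,0,0,-1],[0.04,0,0,0,0,0,-1],[0.026,0,0,0,0,0,-1],[0.01,0,0,0,0,0,-1],[0.01,0,0,0,0,0,-1],[0,0,0,0,0,0,-1]])

```text
time_s: 2.35
eef_pos: [0.4485, 0.268, 0.0363]
eef_rot: [0.707, 0.018, 0.707, -0.019]
wrist_force: [0.2, -1.2, 0.2]
opening: 0.0
```

```bash
python3 - <<'E'
from h import *
st()
c=snap('scene','s2.png'); cv2.imwrite('pics/s2c.png',cv2.resize(c['img'][140:290,140:330,::-1],None,fx=4,fy=4,interpolation=cv2.INTER_CUBIC))
E
```

```text
t 2.35 pos [0.4485 0.268  0.0363] b [ -0.6 136.7] q [ 0.311  0.354  1.869 -0.     0.919 -1.207] F [ 0.2 -1.2  0.2] T [-0.03  0.02 -0.02] op 0.0
yaw of tool y in board deg 90.05 axes(x,y,z cols)
 [[-0.     0.052  0.999]
 [-0.     0.999 -0.052]
 [-1.    -0.    -0.   ]]
```

View pics/s2c.png

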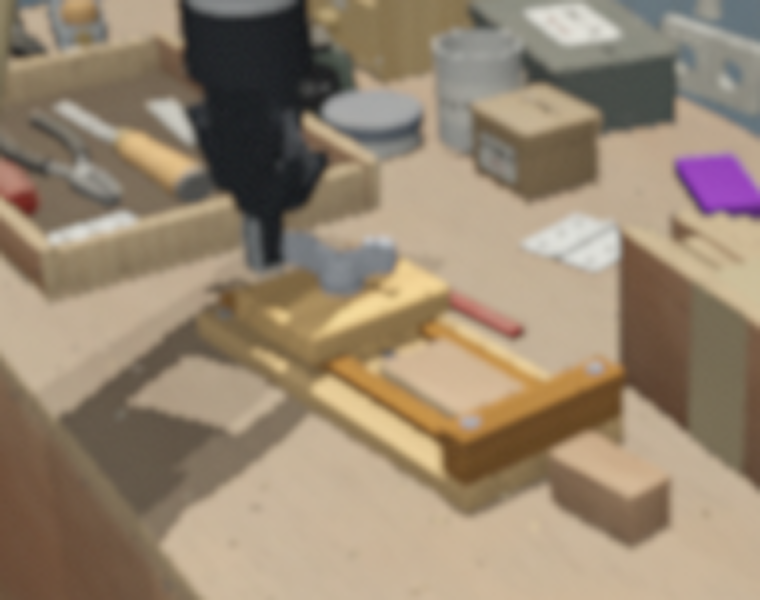

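>>> drive_tool(increments=[[0,-0.01,0,0,0,0,-1],[0,-0.01,0,0,0,0,-1],[0,-0.004,0,0,0,0,-1],[0,-0.004,0,0,0,0,-1],[0,-0.003,0,0,0,0,-1],[0,-0.003,0,0,0,0,-1]])

```text
time_s: 3.15
eef_pos: [0.4473, 0.2356, 0.0368]
eef_rot: [0.707, 0.02, 0.706, -0.018]
wrist_force: [0.6, 9.9, -1.2]
opening: -0.003
```

```bash
python3 - <<'E'
from h import *
st()
E
```

```text
t 3.15 pos [0.4473 0.2356 0.0368] b [-1.000e-01  1.043e+02] q [ 0.248  0.321  1.914  0.004  0.904 -1.272] F [ 0.6  9.9 -1.2] T [ 1.51 -0.06  0.01] op -0.003
yaw of tool y in board deg 90.0 axes(x,y,z cols)
 [[ 0.002  0.053  0.999]
 [ 0.004  0.999 -0.053]
 [-1.     0.004  0.002]]
```

>>> drive_tool(increments=[[0,-0.004,0,0,0,0,-1],[0,-0.004,0,0,0,0,-1],[0,-0.004,0,0,0,0,-1],[0,-0.004,0,0,0,0,-1],[0,-0.003,0,0,0,0,-1]])

```text
time_s: 3.78
eef_pos: [0.4462, 0.2167, 0.0368]
eef_rot: [0.707, 0.02, 0.706, -0.018]
wrist_force: [1.3, 10.3, 0.3]
opening: -0.002
```

```bash
cat >> h.py <<'E'
def jaw(fn):
    c=snap('top',fn); P=pts(c); B=w2b(P); z=P[:,:,2]
    sub=np.zeros(z.shape,bool); sub[225:290,225:350]=1
    m=sub&(z>.036)&(z<.047)&(B[:,:,1]>-.08)&(abs(B[:,:,0])<.06)
    q=B[m]*1000; print('jaw',np.percentile(q,[0,1,99,100],axis=0).round(1).tolist())
    m=sub&(z>.064)&(z<.085)&(B[:,:,1]>0)&(abs(B[:,:,0])<.06)&(B[:,:,1]<.08); q=B[m]*1000
    if len(q)>5:
        w,v=np.linalg.eigh(np.cov(q.T)); print('wing c',q.mean(0).round(1),'ang',np.degrees(np.arctan2(v[1,1],v[0,1])).round(1),len(q))
    cv2.imwrite('pics/'+fn[:-4]+'c.png',cv2.resize(c['img'][210:300,220:390,::-1],None,fx=4.7,fy=4.7,interpolation=cv2.INTER_CUBIC))
E
python3 - <<'E'
from h import *
st(); jaw('t3.png')
E
```

```text
t 3.775 pos [0.4462 0.2167 0.0368] b [-0.1 85.3] q [ 0.21   0.304  1.938  0.004  0.897 -1.31 ] F [ 1.3 10.3  0.3] T [ 1.62 -0.05  0.03] op -0.002
yaw of tool y in board deg 90.01 axes(x,y,z cols)
 [[ 0.002  0.053  0.999]
 [ 0.003  0.999 -0.053]
 [-1.     0.003  0.002]]
jaw [[-49.0, -9.3], [-47.7, -9.0], [48.0, 50.3], [48.7, 53.8]]
wing c [10.9 16.9] ang 133.4 41
```

View pics/t3c.png

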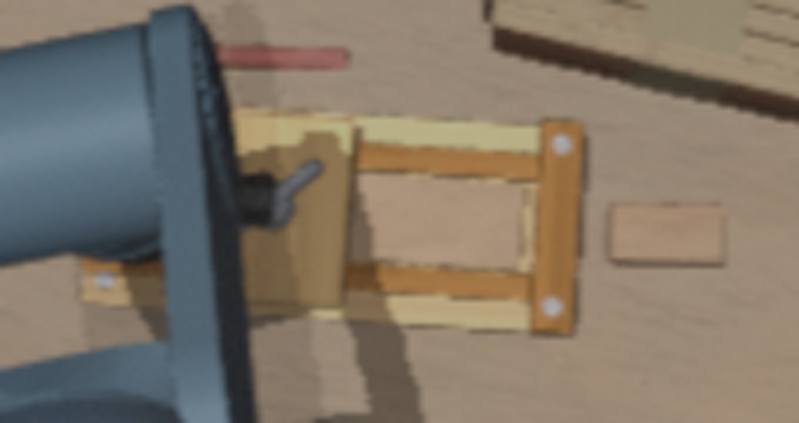

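>>> drive_tool(increments=[[0,-0.003,0,0,0,0,-1],[0,-0.003,0,0,0,0,-1],[0,-0.001,0,0,0,0,-1]])

```text
time_s: 4.2
eef_pos: [0.4458, 0.2097, 0.0368]
eef_rot: [0.707, 0.02, 0.706, -0.018]
wrist_force: [0.8, 11.5, -0.3]
opening: 0.001
```

>>> drive_tool(increments=[[0,-0.001,0,0,0,0,-1]])

```text
time_s: 4.32
eef_pos: [0.4457, 0.2087, 0.0368]
eef_rot: [0.707, 0.02, 0.706, -0.018]
wrist_force: [0.6, 10.4, -0.7]
opening: -0.001
```

>>> drive_tool(increments=[[0,-0.001,0,0,0,0,-1]])

```text
time_s: 4.45
eef_pos: [0.4458, 0.2084, 0.0368]
eef_rot: [0.707, 0.021, 0.706, -0.017]
wrist_force: [0.3, 16.1, -1.3]
opening: -0.003
```

Force is rising: nearing the stop.

>>> drive_tool(increments=[[0,-0.001,0,0,0,0,-1]])

```text
time_s: 4.58
eef_pos: [0.4458, 0.2082, 0.0369]
eef_rot: [0.708, 0.021, 0.706, -0.017]
wrist_force: [0.8, 21.5, -1.6]
opening: -0.005
```

>>> drive_tool(increments=[[0,-0.001,0,0,0,0,-1],[0,0,0,0,0,0,-1]])

```text
time_s: 4.82
eef_pos: [0.4457, 0.2082, 0.0369]
eef_rot: [0.708, 0.022, 0.706, -0.016]
wrist_force: [0.4, 23.2, -3.8]
opening: 0.0
```

```bash
python3 - <<'E'
from h import *
st(); jaw('t4.png')
E
```

```text
t 4.825 pos [0.4457 0.2082 0.0369] b [-0.1 76.8] q [ 0.191  0.295  1.95   0.009  0.893 -1.332] F [ 0.4 23.2 -3.8] T [ 3.78 -0.12  0.02] op 0.0
yaw of tool y in board deg 89.95 axes(x,y,z cols)
 [[ 0.003  0.054  0.999]
 [ 0.008  0.999 -0.054]
 [-1.     0.008  0.002]]
jaw [[-49.0, -17.9], [-48.3, -17.1], [48.1, 37.8], [49.1, 41.3]]
wing c [ 9.3 10.9] ang 140.8 33
```

View pics/t4c.png

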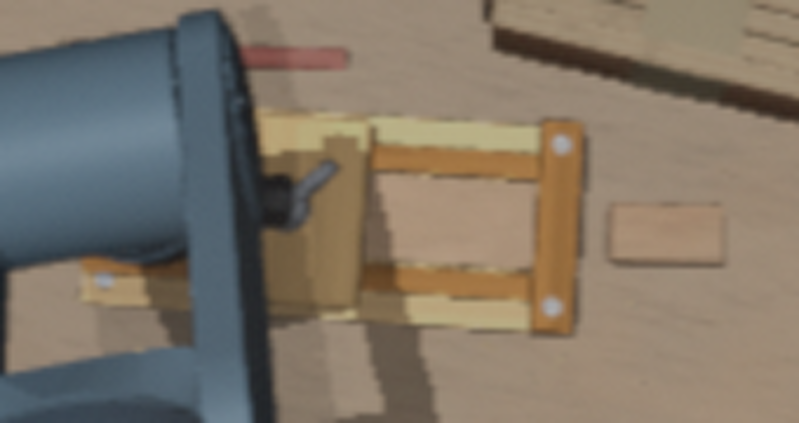

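>>> drive_tool(increments=[[0,0.004,0,0,0,0,-1],[0,0.02,0,0,0,0,-1],[-0.04,0.02,0,0,0,0,-1],[-0.05,0.04,0,0,0,0,-0.2],[-0.05,0.05,0,0,0,0,-0.2],[-0.03,0.05,-0.03,0,0,0,-0.2],[0,0.05,-0.05,0,0,0,-0.2],[0,0,0,0,0,0,-0.2]])

```text
time_s: 5.88
eef_pos: [0.3809, 0.4292, 0.1982]
eef_rot: [0.707, 0.017, 0.707, -0.016]
wrist_force: [-0.1, -1.1, 0.0]
opening: 0.402
```

```bash
python3 - <<'E'
from h import *
st(); jaw('t5.png')
E
```

```text
t 5.875 pos [0.3809 0.4292 0.1982] b [-76.7 294.1] q [ 6.380e-01  2.210e-01  1.653e+00  1.000e-03  1.268e+00 -8.860e-01] F [-0.1 -1.1  0. ] T [ 0.    0.03 -0.01] op 0.402
yaw of tool y in board deg 90.37 axes(x,y,z cols)
 [[-0.     0.047  0.999]
 [ 0.001  0.999 -0.047]
 [-1.     0.001 -0.   ]]
jaw [[-49.0, -17.4], [-48.4, -16.9], [47.9, 61.7], [49.0, 62.6]]
wing c [-1.5 23.7] ang 132.2 86
```

View pics/t5c.png

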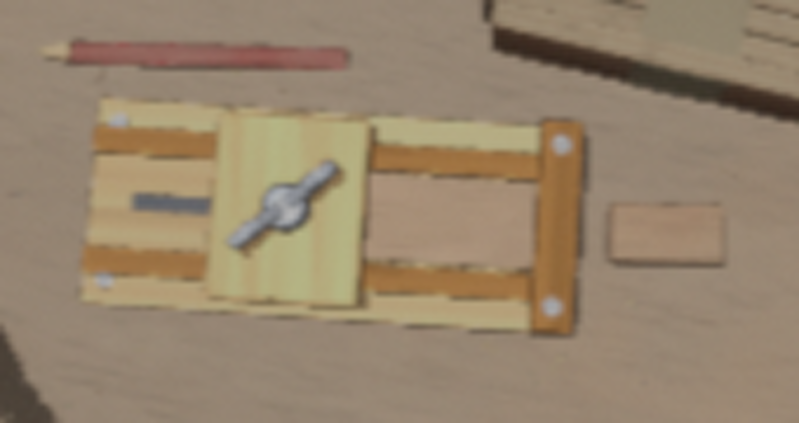

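```bash
python3 - <<'E'
from h import *
goto([*b2w(-.0003,.0225),.15])
E
```

```text
t 5.925 pos [0.3823 0.4276 0.1978] b [-75.2 292.5] q [ 0.635  0.221  1.653 -0.     1.268 -0.888] F [ 0.4 -0.4 -0.5] T [0.04 0.06 0.  ] op 0.399
yaw of tool y in board deg 90.27 axes(x,y,z cols)
 [[-0.     0.049  0.999]
 [-0.001  0.999 -0.049]
 [-1.    -0.001 -0.   ]]
world d [ 0.0604 -0.2736 -0.0478] tool d [ 0.0479 -0.2704  0.0736]
```

>>> drive_tool(increments=[[0,-0.045,0.0123,0,0,0,-0.2],[0,-0.045,0.0123,0,0,0,-0.2],[0,-0.045,0.0123,0,0,0,-0.2],[0,-0.045,0.0123,0,0,0,-0.2],[0.024,-0.045,0.0123,0,0,0,-0.2],[0.024,-0.0454,0.0121,0,0,0,-0.2],[0,0,0,10,0,0,-0.2],[0,0,0,10,0,0,-0.2],[0,0,0,10,0,0,-0.2],[0,0,0,10,0,0,-0.2]])

```text
time_s: 7.18
eef_pos: [0.4433, 0.151, 0.1495]
eef_rot: [0.657, 0.261, 0.657, -0.262]
wrist_force: [-1.0, 0.1, 1.1]
opening: 0.4
```

>>> drive_tool(increments=[[0,0,0,10,0,0,-0.2],[0,0,0,0,0,0,-0.2]])

```text
time_s: 7.42
eef_pos: [0.4433, 0.1514, 0.1496]
eef_rot: [0.633, 0.315, 0.633, -0.316]
wrist_force: [1.2, -0.2, 0.1]
opening: 0.399
```

```bash
python3 - <<'E'
from h import *
goto([*b2w(-.0003,.0225),.064])
c=snap('scene','s6.png'); cv2.imwrite('pics/s6c.png',cv2.resize(c['img'][140:290,140:330,::-1],None,fx=4,fy=4,interpolation=cv2.INTER_CUBIC))
E
```

```text
t 7.425 pos [0.4433 0.1514 0.1496] b [ 0.4 20. ] q [ 7.500e-02  5.100e-02  1.953e+00 -1.000e-03  1.138e+00 -5.700e-01] F [ 1.2 -0.2  0.1] T [-0.03  0.01  0.04] op 0.399
yaw of tool y in board deg 40.03 axes(x,y,z cols)
 [[-0.001  0.799  0.602]
 [-0.001  0.602 -0.799]
 [-1.    -0.001  0.   ]]
world d [-0.0006  0.0026 -0.0856] tool d [ 0.0856  0.0012 -0.0024]
```

View pics/s6c.png

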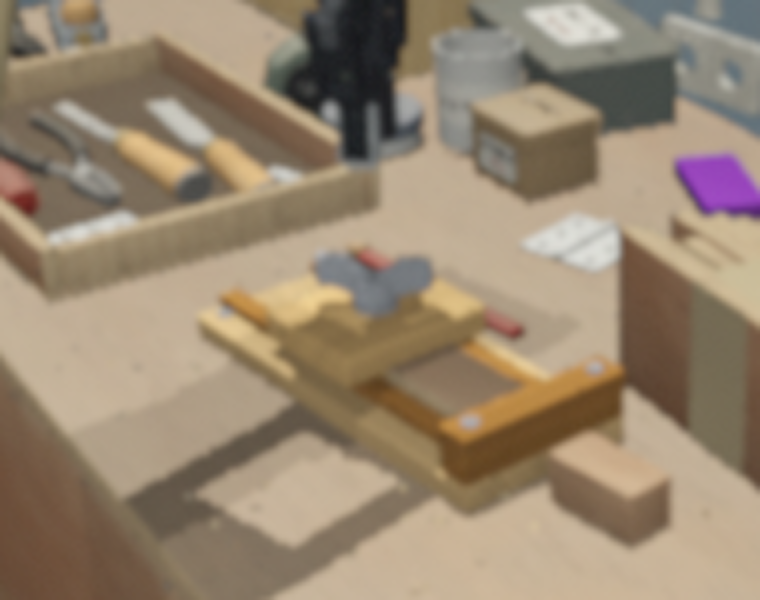

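```bash
python3 - <<'E'
from h import *
c=dict(np.load('pics/s6.npz'));P=pts(c);B=w2b(P)
m=(abs(B[:,:,0])<.06)&(abs(B[:,:,1]-.0225)<.06)&(P[:,:,2]>.1)&(P[:,:,2]<.2)
v,u=np.nonzero(m); print(len(u),P[m][:,2].min())
for vv in range(v.max()-10,v.max()+1):
    k=m[vv]; print(vv,np.nonzero(k)[0].min() if k.any() else None,np.nonzero(k)[0].max() if k.any() else None,(B[vv][k].mean(0)*1000).round(1),P[vv][k][:,2].mean().round(4))
E
```

```text
405 0.1383797135699361
172 224 239 [-7.8  7.2] 0.1594
173 224 238 [-9.4  7.1] 0.1576
174 224 238 [-9.6  7. ] 0.1554
175 224 237 [-11.8   5.8] 0.154
176 224 234 [-19.3   0.7] 0.1554
177 224 234 [-19.4   0.8] 0.1531
178 224 234 [-19.9   0.3] 0.1511
179 224 234 [-19.6   0.9] 0.1485
180 224 234 [-20.1   0.4] 0.1465
181 225 233 [-18.1   3.7] 0.1425
182 226 233 [-17.1   3.6] 0.1399
```

>>> drive_tool(increments=[[0.03,0.001,-0.0024,0,0,0,-0.2],[0.025,0,0,0,0,0,-0.2],[0.01,0,0,0,0,0,-0.2],[0.01,0,0,0,0,0,-0.2]])

```text
time_s: 7.98
eef_pos: [0.443, 0.155, 0.0748]
eef_rot: [0.633, 0.315, 0.633, -0.315]
wrist_force: [0.4, 0.3, -0.8]
opening: 0.399
```

>>> drive_tool(increments=[[0.006,0,0,0,0,0,-0.2],[0,0,0,0,0,0,-0.2]])

```text
time_s: 8.22
eef_pos: [0.4426, 0.1553, 0.0689]
eef_rot: [0.633, 0.315, 0.633, -0.315]
wrist_force: [0.4, -0.8, 0.4]
opening: 0.399
```

```bash
python3 - <<'E'
from h import *
goto([*b2w(-.0003,.0225),.068])
E
```

```text
t 8.225 pos [0.4426 0.1553 0.0689] b [-0.4 23.8] q [ 0.084  0.191  1.995 -0.     0.955 -0.563] F [ 0.4 -0.8  0.4] T [-0.04 -0.01 -0.  ] op 0.399
yaw of tool y in board deg 40.07 axes(x,y,z cols)
 [[-0.     0.798  0.602]
 [-0.     0.602 -0.798]
 [-1.    -0.    -0.   ]]
world d [ 0.0001 -0.0013 -0.0009] tool d [ 0.0009 -0.0007  0.0011]
```

>>> drive_tool(increments=[[0,-0.0007,0.0011,6,0,0,-0.2],[0,0,0,6,0,0,-0.2],[0,0,0,6,0,0,-0.2],[0,0,0,6,0,0,-0.2],[0,0,0,6,0,0,-0.2],[0,0,0,6,0,0,-0.2],[0,0,0,5,0,0,-0.2],[0,0,0,4,0,0,-0.2],[0,0,0,4,0,0,-0.2]])

```text
time_s: 9.35
eef_pos: [0.4435, 0.1542, 0.0697]
eef_rot: [0.445, 0.551, 0.444, -0.549]
wrist_force: [0.8, 1.2, -0.4]
opening: 0.399
```

>>> drive_tool(increments=[[0,0,0,4,0,0,-0.2],[0,0,0,4,0,0,-0.2],[0,0,0,4,0,0,-0.2],[0,0,0,4,0,0,-0.2]])

```text
time_s: 9.85
eef_pos: [0.4436, 0.1542, 0.0698]
eef_rot: [0.364, 0.607, 0.363, -0.606]
wrist_force: [1.8, 0.6, 0.8]
opening: 0.403
```

```bash
python3 - <<'E'
from h import *
goto([*b2w(-.0003,.0225),.068])
E
```

```text
t 9.85 pos [0.4436 0.1542 0.0698] b [ 0.6 22.8] q [0.081 0.189 1.995 0.    0.955 0.571] F [1.8 0.6 0.8] T [ 0.08 -0.13  0.01] op 0.403
yaw of tool y in board deg -25.06 axes(x,y,z cols)
 [[ 0.002  0.882 -0.471]
 [ 0.    -0.471 -0.882]
 [-1.     0.002 -0.001]]
world d [-0.0009 -0.0003 -0.0018] tool d [ 0.0018 -0.0007  0.0006]
```

>>> drive_tool(increments=[[0,0,0,5,0,0,-0.2],[0,0,0,5,0,0,-0.2],[0,0,0,5,0,0,-0.2],[0,0,0,5,0,0,-0.2],[0,0,0,5,0,0,-0.2],[0,0,0,5,0,0,-0.2]])

```text
time_s: 10.6
eef_pos: [0.4437, 0.1541, 0.0698]
eef_rot: [0.194, 0.681, 0.194, -0.679]
wrist_force: [1.3, 0.2, -0.3]
opening: 0.399
```

```bash
python3 - <<'E'
from h import *
goto([*b2w(-.0003,.0225),.068])
c=snap('scene','s7.png'); cv2.imwrite('pics/s7c.png',cv2.resize(c['img'][170:260,170:300,::-1],None,fx=5.5,fy=5.5,interpolation=cv2.INTER_CUBIC))
E
```

```text
t 10.6 pos [0.4437 0.1541 0.0698] b [ 0.7 22.7] q [ 0.081  0.189  1.995 -0.     0.955  1.096] F [ 1.3  0.2 -0.3] T [ 0.08 -0.2  -0.02] op 0.399
yaw of tool y in board deg -55.09 axes(x,y,z cols)
 [[ 0.002  0.528 -0.849]
 [ 0.    -0.849 -0.528]
 [-1.     0.001 -0.002]]
world d [-0.001  -0.0001 -0.0018] tool d [ 0.0018 -0.0004  0.0009]
```

View pics/s7c.png

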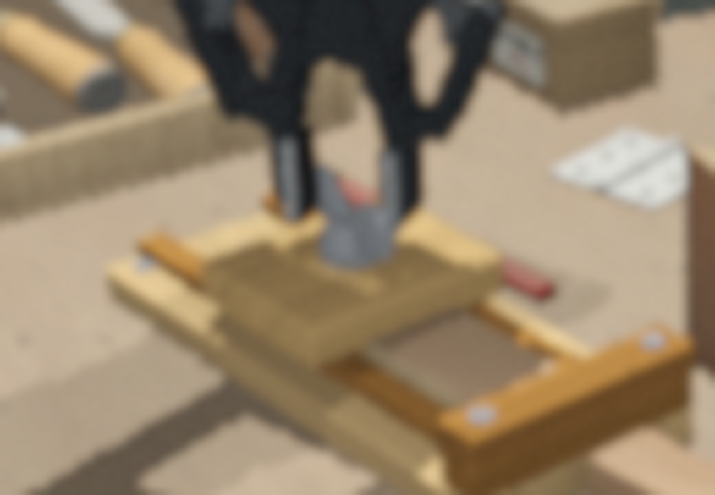

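>>> drive_tool(increments=[[0,0,0.0005,5,0,0,-0.2],[0,0,0,5,0,0,-0.2],[0,0,0,5,0,0,-0.2],[0,0,0,5,0,0,-0.2],[0,0,0,5,0,0,-0.2],[0,0,0,5,0,0,-0.2],[0,0,0,5,0,0,-0.2]])

```text
time_s: 11.52
eef_pos: [0.4429, 0.1538, 0.0695]
eef_rot: [-0.019, 0.707, -0.019, -0.706]
wrist_force: [0.8, 0.2, 1.0]
opening: 0.4
```

>>> drive_tool(increments=[[0,0,0,5,0,0,-0.2],[0,0,0,5,0,0,-0.2],[0,0,0,5,0,0,-0.2],[0,0,0,5,0,0,-0.2],[0,0,0,5,0,0,-0.2],[0,0,0,5,0,0,-0.2],[0,0,0,5,0,0,-0.2]])

```text
time_s: 12.4
eef_pos: [0.4425, 0.154, 0.0693]
eef_rot: [-0.231, 0.669, -0.23, -0.668]
wrist_force: [-0.9, 1.5, -1.2]
opening: 0.402
```

```bash
python3 - <<'E'
from h import *
goto([*b2w(-.0003,.0225),.068])
E
```

```text
t 12.4 pos [0.4425 0.154  0.0693] b [-0.5 22.6] q [8.100e-02 1.890e-01 1.997e+00 1.000e-03 9.550e-01 2.315e+00] F [-0.9  1.5 -1.2] T [ 0.2   0.02 -0.  ] op 0.402
yaw of tool y in board deg -125.02 axes(x,y,z cols)
 [[ 0.001 -0.617 -0.787]
 [ 0.    -0.787  0.617]
 [-1.    -0.001 -0.   ]]
world d [ 0.0002 -0.0001 -0.0013] tool d [ 0.0013 -0.0001 -0.0002]
```

>>> drive_tool(increments=[[0,0,0,-8,0,0,-0.2],[-0.03,0,0,0,0,0,-0.2],[-0.04,0,0,-7,0,0,-0.2],[0,0,0,-10,0,0,-0.2],[0,0,0,-10,0,0,-0.2],[0,0,0,-10,0,0,-0.2],[0,0,0,-10,0,0,-0.2],[0,0,0,-10,0,0,-0.2],[0,0,0,-10,0,0,-0.2],[0,0,0,-10,0,0,-0.2]])

```text
time_s: 13.65
eef_pos: [0.4425, 0.1538, 0.1394]
eef_rot: [0.284, 0.648, 0.284, -0.647]
wrist_force: [0.7, 0.8, -0.4]
opening: 0.401
```

>>> drive_tool(increments=[[0,0,0,-10,0,0,-0.2],[0,0,0,-10,0,0,-0.2],[0,0,0,-10,0,0,-0.2],[0,0,0,-10,0,0,-0.2],[0,0,0,-10,0,0,-0.2],[0,0,0,-10,0,0,-0.2],[0,0,0,-10,0,0,-0.2],[0,0,0,-10,0,0,-0.2],[0,0,0,-10,0,0,-0.2],[0,0,0,-10,0,0,-0.2]])

```text
time_s: 14.9
eef_pos: [0.4425, 0.1538, 0.1395]
eef_rot: [0.679, 0.198, 0.678, -0.198]
wrist_force: [-0.5, -0.1, -0.6]
opening: 0.401
```

```bash
python3 - <<'E'
from h import *
goto([*b2w(-.0003,.0225),.068])
c=snap('scene','s8.png'); cv2.imwrite('pics/s8c.png',cv2.resize(c['img'][170:260,170:300,::-1],None,fx=5.5,fy=5.5,interpolation=cv2.INTER_CUBIC))
P=pts(c);B=w2b(P)
m=(abs(B[:,:,0])<.04)&(abs(B[:,:,1]-.0225)<.04)&(P[:,:,2]>.055)&(P[:,:,2]<.085)
q=B[m]*1000; w,v=np.linalg.eigh(np.cov(q.T)); print(len(q),q.mean(0),q.min(0),q.max(0),np.degrees(np.arctan2(v[1,1],v[0,1])),P[m][:,2].max())
E
```

```text
t 14.9 pos [0.4425 0.1538 0.1395] b [-0.5 22.3] q [ 0.08   0.066  1.961 -0.     1.114 -0.922] F [-0.5 -0.1 -0.6] T [ 0.02 -0.02  0.  ] op 0.401
yaw of tool y in board deg 60.48 axes(x,y,z cols)
 [[ 0.001  0.538  0.843]
 [ 0.     0.843 -0.538]
 [-1.     0.001  0.001]]
world d [ 0.0002  0.0002 -0.0715] tool d [0.0715 0.0002 0.    ]
186 [-2.20598394 18.95842656] [-34.27196176   9.23906094] [34.14374694 30.19444063] -169.28160373639005 0.0757981572985228
```

View pics/s8c.png

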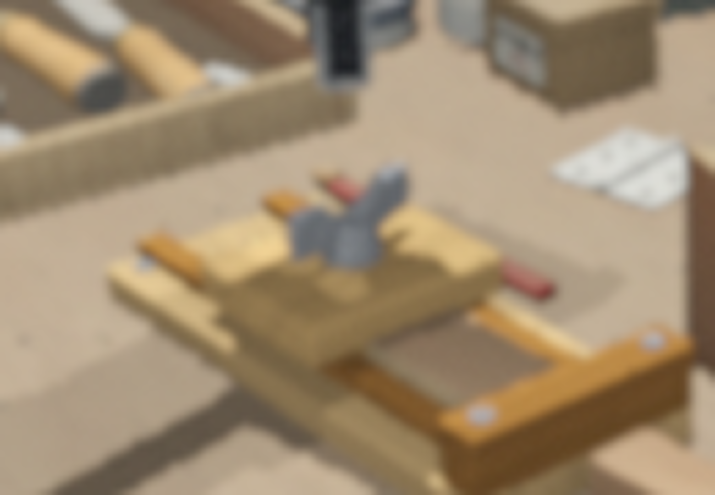

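>>> drive_tool(increments=[[0,0,0,-10,0,0,-0.2],[0,0,0,-10,0,0,-0.2],[0.03,0,0,0,0,0,-0.2],[0.022,0,0,0,0,0,-0.2],[0.01,0,0,0,0,0,-0.2],[0.01,0,0,0,0,0,-0.2],[0,0,0,0,0,0,-0.2]])

```text
time_s: 15.82
eef_pos: [0.4421, 0.1537, 0.0667]
eef_rot: [0.702, 0.08, 0.703, -0.08]
wrist_force: [-0.5, -0.3, 0.3]
opening: 0.402
```

```bash
python3 - <<'E'
from h import *
goto([*b2w(-.0003,.0225),.067])
E
```

```text
t 15.825 pos [0.4421 0.1537 0.0667] b [-0.8 22.2] q [ 0.08   0.194  1.998 -0.     0.951 -1.263] F [-0.5 -0.3  0.3] T [ 0.   -0.01 -0.01] op 0.402
yaw of tool y in board deg 80.03 axes(x,y,z cols)
 [[-0.001  0.225  0.974]
 [-0.     0.974 -0.225]
 [-1.    -0.    -0.001]]
world d [0.0006 0.0003 0.0003] tool d [-0.0003  0.0004  0.0005]
```

>>> drive_tool(increments=[[0,0,0,5,0,0,-0.2],[0,0,0,5,0,0,-0.2],[0,0,0,5,0,0,-0.2],[0,0,0,5,0,0,-0.2],[0,0,0,5,0,0,-0.2],[0,0,0,5,0,0,-0.2],[0,0,0,5,0,0,-0.2],[0,0,0,5,0,0,-0.2],[0,0,0,5,0,0,-0.2],[0,0,0,5,0,0,-0.2]])

```text
time_s: 17.08
eef_pos: [0.4428, 0.1541, 0.0677]
eef_rot: [0.603, 0.371, 0.602, -0.37]
wrist_force: [-0.2, 0.5, -0.4]
opening: 0.401
```

>>> drive_tool(increments=[[0,0,0,5,0,0,-0.2],[0,0,0,5,0,0,-0.2],[0,0,0,5,0,0,-0.2],[0,0,0,5,0,0,-0.2],[0,0,0,5,0,0,-0.2],[0,0,0,5,0,0,-0.2],[0,0,0,5,0,0,-0.2],[0,0,0,5,0,0,-0.2]])

```text
time_s: 18.08
eef_pos: [0.4433, 0.154, 0.0679]
eef_rot: [0.44, 0.555, 0.439, -0.553]
wrist_force: [0.2, 0.5, 0.3]
opening: 0.4
```

>>> drive_tool(increments=[[0,0,0,5,0,0,-0.2],[0,0,0,5,0,0,-0.2],[0,0,0,4,0,0,-0.2]])

```text
time_s: 18.45
eef_pos: [0.4433, 0.154, 0.0679]
eef_rot: [0.369, 0.604, 0.368, -0.603]
wrist_force: [1.2, 0.2, -0.6]
opening: 0.398
```

```bash
python3 - <<'E'
from h import *
goto([*b2w(-.0003,.0225),.067])
E
```

```text
t 18.45 pos [0.4433 0.154  0.0679] b [ 0.3 22.5] q [0.08  0.192 1.997 0.    0.951 0.554] F [ 1.2  0.2 -0.6] T [ 0.17 -0.14  0.02] op 0.398
yaw of tool y in board deg -24.1 axes(x,y,z cols)
 [[ 0.002  0.89  -0.456]
 [ 0.    -0.456 -0.89 ]
 [-1.     0.002 -0.001]]
world d [-0.0006  0.     -0.0009] tool d [ 0.0009 -0.0006  0.0003]
```

>>> drive_tool(increments=[[0,0,0,4,0,0,-0.2],[0,0,0,4,0,0,-0.2],[0,0,0,3,0,0,-0.2]])

```text
time_s: 18.82
eef_pos: [0.4434, 0.1539, 0.0679]
eef_rot: [0.31, 0.637, 0.309, -0.635]
wrist_force: [1.2, 0.0, 0.2]
opening: 0.399
```

```bash
python3 - <<'E'
from h import *
st()
E
```

```text
t 18.825 pos [0.4434 0.1539 0.0679] b [ 0.4 22.5] q [0.08  0.192 1.996 0.    0.951 0.746] F [1.2 0.  0.2] T [ 0.07 -0.11  0.02] op 0.399
yaw of tool y in board deg -35.07 axes(x,y,z cols)
 [[ 0.003  0.787 -0.617]
 [ 0.    -0.617 -0.787]
 [-1.     0.002 -0.002]]
```

>>> drive_tool(increments=[[0,0,0,2,0,0,-0.2],[0,0,0,2,0,0,-0.2]])

```text
time_s: 19.08
eef_pos: [0.4429, 0.1538, 0.0675]
eef_rot: [0.287, 0.647, 0.287, -0.646]
wrist_force: [1.0, 0.3, 0.3]
opening: 0.404
```

```bash
python3 - <<'E'
from h import *
st()
E
```

```text
t 19.075 pos [0.4429 0.1538 0.0675] b [-0.1 22.3] q [ 0.08   0.193  1.997 -0.     0.95   0.815] F [1.  0.3 0.3] T [ 0.02 -0.16  0.04] op 0.404
yaw of tool y in board deg -39.04 axes(x,y,z cols)
 [[ 0.001  0.742 -0.67 ]
 [ 0.    -0.67  -0.742]
 [-1.     0.001 -0.001]]
```

>>> drive_tool(increments=[[0,0,0,2,0,0,-0.2],[0,0,0,2,0,0,-0.2]])

```text
time_s: 19.32
eef_pos: [0.4424, 0.1537, 0.067]
eef_rot: [0.264, 0.656, 0.264, -0.656]
wrist_force: [1.2, -0.0, 0.3]
opening: 0.398
```

```bash
python3 - <<'E'
from h import *
st()
E
```

```text
t 19.325 pos [0.4424 0.1537 0.067 ] b [-0.6 22.2] q [ 0.08   0.193  1.998 -0.     0.95   0.885] F [ 1.2 -0.   0.3] T [-0.02 -0.14  0.02] op 0.398
yaw of tool y in board deg -43.08 axes(x,y,z cols)
 [[ 0.     0.693 -0.721]
 [-0.    -0.721 -0.693]
 [-1.     0.    -0.   ]]
```

>>> drive_tool(increments=[[0,0,0,1.5,0,0,-0.2],[0,0,0,0.5,0,0,-0.2]])

```text
time_s: 19.58
eef_pos: [0.4428, 0.1538, 0.0671]
eef_rot: [0.253, 0.661, 0.253, -0.66]
wrist_force: [3.4, 0.9, 0.4]
opening: 0.402
```

```bash
python3 - <<'E'
from h import *
st()
E
```

```text
t 19.575 pos [0.4428 0.1538 0.0671] b [-0.2 22.3] q [0.08  0.193 1.997 0.    0.95  0.919] F [3.4 0.9 0.4] T [ 0.1  -0.49  0.05] op 0.402
yaw of tool y in board deg -45.0 axes(x,y,z cols)
 [[ 0.001  0.669 -0.744]
 [ 0.    -0.744 -0.669]
 [-1.     0.001 -0.001]]
```

>>> drive_tool(increments=[[0,0,0,1.5,0,0,-0.2],[0,0,0,0,0,0,-0.2]])

```text
time_s: 19.82
eef_pos: [0.443, 0.1538, 0.0671]
eef_rot: [0.245, 0.664, 0.244, -0.663]
wrist_force: [5.4, 1.6, -1.1]
opening: 0.397
```

```bash
python3 - <<'E'
from h import *
st()
E
```

```text
t 19.825 pos [0.443  0.1538 0.0671] b [ 0.  22.4] q [0.08  0.193 1.997 0.    0.95  0.945] F [ 5.4  1.6 -1.1] T [ 0.22 -0.84  0.1 ] op 0.397
yaw of tool y in board deg -46.48 axes(x,y,z cols)
 [[ 0.002  0.649 -0.761]
 [ 0.    -0.761 -0.649]
 [-1.     0.001 -0.001]]
```

>>> drive_tool(increments=[[0,0,0,1.5,0,0,-0.2],[0,0,0,0,0,0,-0.2]])

```text
time_s: 20.08
eef_pos: [0.4434, 0.1539, 0.0672]
eef_rot: [0.236, 0.667, 0.236, -0.666]
wrist_force: [6.7, 2.0, -2.4]
opening: 0.401
```

```bash
python3 - <<'E'
from h import *
st()
E
```

```text
t 20.075 pos [0.4434 0.1539 0.0672] b [ 0.4 22.5] q [0.08  0.193 1.997 0.    0.949 0.97 ] F [ 6.7  2.  -2.4] T [ 0.34 -1.07  0.13] op 0.401
yaw of tool y in board deg -47.97 axes(x,y,z cols)
 [[ 0.003  0.629 -0.777]
 [ 0.    -0.777 -0.629]
 [-1.     0.001 -0.002]]
```

>>> drive_tool(increments=[[0,0,0,1.5,0,0,-0.2],[0,0,0,0,0,0,-0.2]])

```text
time_s: 20.32
eef_pos: [0.4436, 0.1539, 0.0673]
eef_rot: [0.227, 0.671, 0.227, -0.669]
wrist_force: [7.2, 2.1, -3.1]
opening: 0.395
```

```bash
python3 - <<'E'
from h import *
st()
c=snap('scene','s9.png'); cv2.imwrite('pics/s9c.png',cv2.resize(c['img'][170:260,170:300,::-1],None,fx=5.5,fy=5.5,interpolation=cv2.INTER_CUBIC))
E
```

```text
t 20.325 pos [0.4436 0.1539 0.0673] b [ 0.6 22.5] q [0.08  0.194 1.997 0.    0.948 0.996] F [ 7.2  2.1 -3.1] T [ 0.39 -1.2   0.21] op 0.395
yaw of tool y in board deg -49.45 axes(x,y,z cols)
 [[ 0.003  0.609 -0.793]
 [ 0.    -0.793 -0.609]
 [-1.     0.001 -0.003]]
```

View pics/s9c.png

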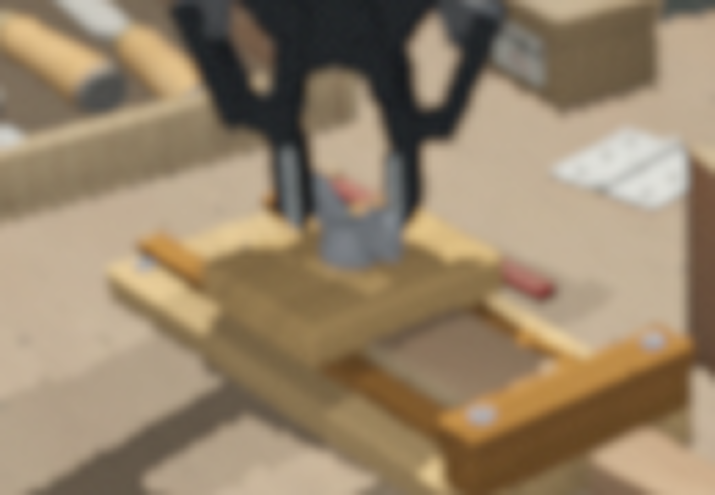

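>>> drive_tool(increments=[[0,0,0,-5,0,0,-0.2],[0,0,0,-8,0,0,-0.2],[-0.03,0,0,0,0,0,-0.2],[-0.05,0,0,0,0,0,-0.2],[-0.04,0,0,0,0,0,-0.2],[0,-0.05,-0.03,0,0,0,-0.2],[0,-0.05,-0.03,0,0,0,-0.2],[0,-0.05,-0.03,0,0,0,-0.2],[0,-0.05,-0.03,0,0,0,-0.2]])

```text
time_s: 21.5
eef_pos: [0.3624, 0.3745, 0.1863]
eef_rot: [-0.302, -0.639, -0.301, 0.641]
wrist_force: [1.2, -0.3, 0.9]
opening: 0.399
```

```bash
python3 - <<'E'
from h import *
st(); jaw('t10.png')
c=dict(np.load('pics/t10.npz')); cv2.imwrite('pics/t10f.png',c['img'][:,:,::-1])
E
```

```text
t 21.5 pos [0.3624 0.3745 0.1863] b [-92.2 238.4] q [ 0.574  0.121  1.794 -0.     1.229  1.264] F [ 1.2 -0.3  0.9] T [-0.02 -0.02 -0.  ] op 0.399
yaw of tool y in board deg -36.46 axes(x,y,z cols)
 [[-0.002  0.771 -0.636]
 [-0.002 -0.636 -0.771]
 [-1.    -0.001  0.003]]
jaw [[-49.0, -17.4], [-48.2, -16.9], [48.0, 61.5], [49.2, 62.9]]
wing c [-0.3 28.6] ang 88.8 58
```

View pics/t10f.png

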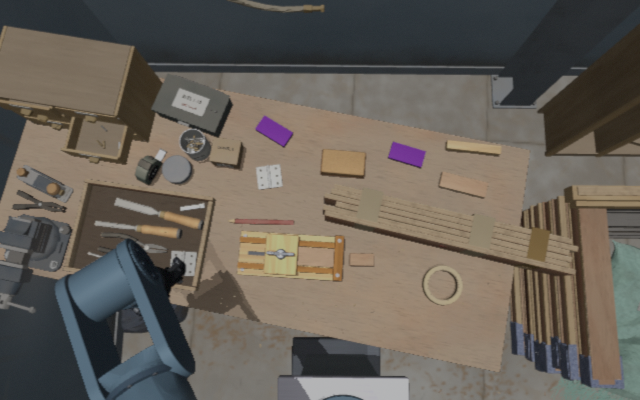

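View pics/t10c.png

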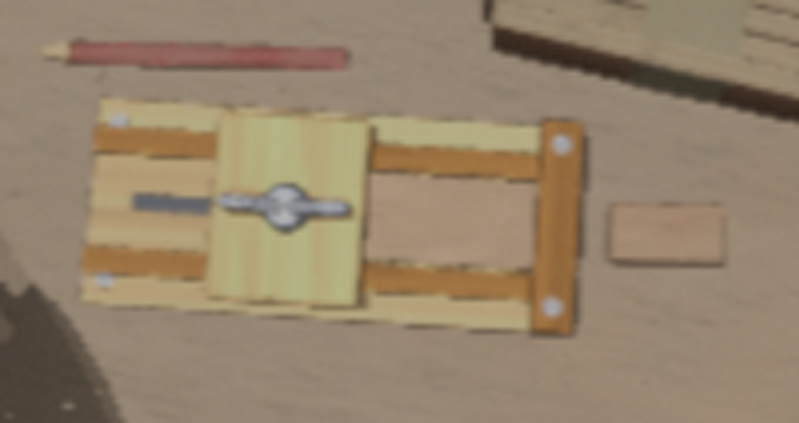

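>>> drive_tool(increments=[[0,0,0,0,0,0,-0.2],[0,0,0,0,0,0,-0.2]])

```text
time_s: 21.8
eef_pos: [0.3639, 0.3725, 0.1863]
eef_rot: [-0.302, -0.639, -0.301, 0.64]
wrist_force: [0.7, -1.1, -0.2]
opening: 0.398
```

```bash
python3 -c "
from bench import hand_in; print(hand_in())"
```

```text
the job is handed in; nothing more can be done
None
```

I closed the jaw on the strip, tightened the wing nut to its stop, and handed the job in at about 22 s; no verdict was reported.

- **Jaw:** I pushed it with the closed fingertips until the force rose from about 10 N to 23 N. The last top view puts its inner face about 17.5 mm to the -y side of the board's centre (18 mm is fully closed), with the strip flat against the cheek. It did not move while I turned the nut.
- **Wing nut:** I turned it clockwise in two strokes, with the two fingers half open and each pushing only the push face of its own wing. At the stop the turning torque rose to about 0.2 N m, against about 0.02 N m while turning freely. The wings then measured 88.8° from the board's x axis (90° is tight), after roughly 220° of turn. The wrist force stayed under about 8 N.
- **Bystanders and arm:** The things around the board look unmoved in the last top view; I checked this by eye and did not measure it. The arm was clear of everything when I handed in.

Two camera readings of the wings differed by a few degrees from the angle I worked out from the contact. The first stroke also took up about 10° more slack than I expected, because the fingers touch the wings at their inner corners. Neither changed the result.

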